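# Check the warmed plates with the infrared thermometer, then turn the warming tray down

## Robot

A 6-joint arm with a two-finger parallel gripper is mounted at the origin on a cart in front of the work surface, level with it; the furniture and walls round the work are solid. World frame = base frame: x ahead of the robot, y to its left, z up, the work surface at z = 0. Lengths are in m, angles in rad, forces in N, time in s.
With the tool pointing down it reaches from about 0.375 to 0.925 m from the base axis. Payload 5.7 kg.
Tool frame: the origin (TCP) lies at the very end of the fingers, on their centre line; the grasp point (between the pads) lies 19 mm behind it; z points along the fingers, y is the line along which they close (so a half turn about z gives the same grasp; the last joint's range is limited). The gripper opens to 85 mm and grips with 20 to 120 N. Pads are 22 mm wide; open, the fingers measure 114 mm over their backs; the gripper's body (76 mm by 85 mm) begins 54 mm behind the grasp point. The pads swing forward as they close: fully open they stand 13 mm farther back than shut.
Start: joints at [1.158, 0.359, 1.51, -0, 1.272, -0.115], TCP at [0.176, 0.574, 0.231] pointing down, gripper open.
Joint ranges: [-2.97, 2.97], [-1.01, 2.36], [0.21, 2.38], [-0.96, 4.11], [0.2, 2.71], [-2.98, 2.98]. Speed limits (rad/s): [2.39, 2.39, 3.14, 3.14, 3.14, 3.14].

## Interface

Orientations are given as a unit quaternion [w, x, y, z].
In Python, from rig import manip, jaws, solver, eyes, order, finder, read_time, read_joint_positions, read_joint_velocities, read_joint_torque, read_tcp_pos, read_ee_rot, read_contact_force, read_moment, read_gripper_width, read_finger_force gives the robot as it stands. Calls block until the motion is done:
- manip.reach(position, orientation): joint-space move of the TCP to a pose.
- manip.move_l(position, attitude=None, max_speed=0.15, threshold=None): straight line of the TCP; attitude=None keeps the orientation; max_speed is the mean speed in m/s. With threshold (N) it stops when the force on the tool has changed by that much, and returns True; else False.
- manip.move_joints(angles): joint-space move.
- jaws.open_gripper() and jaws.clamp(): open the fingers fully, or close them until they stop; the grip force is fixed at half the most.
- manip.hold(seconds).
- solver.inverse_kinematics(position, orientation): joint angles nearest the present ones, or None.
- eyes.camera(name): name is "side" or "top"; returns a dict with "color" (384x512x3 uint8, red, green, blue), "mtx" (3x3 intrinsics, pixels), "position" and "attitude" of the camera in the world. Camera axes: x right, y up, looking along -z (the intrinsics and any distortion apply to the point x, -y, -z); pixel columns grow to the right and rows downward; lengths in m; the calibration is good to about 2 mm. A picture is of the moment at which its call begins. There is no depth.
A pose or a line that the arm cannot do raises manip.MotionError and nothing moves.
- order.sign_off(): hands the job in; it is judged then, once.
Trained networks look in a picture, given as the dict that the camera call returned (one of the last four; its "shot" number tells which), for a name from the list of things; names that differ only in an ending like _2 or _b are one class to them, and where a whole thing is asked for, a point or a joint stands for the part that bears it (a point fixed in the world has none). Each returns a list of dicts, best first, with "conf" (0 to 1); they miss things now and then, are a little off and sometimes report something else, mostly with a low value. They report only what shows in the picture. A call takes as long as a camera call.
- finder.recognise(label, picture): "bbox" ([centre column, centre row, width, height] as shares, 0 to 1, of the picture: columns of its width, rows of its height, round what is visible of it).
Readings, each from a call of its own:
- read_time(): time.
- read_joint_positions(): joint angles.
- read_joint_velocities(): joint speeds.
- read_joint_torque(): joint torques, N m.
- read_tcp_pos(): TCP position.
- read_ee_rot(): TCP orientation.
- read_contact_force(): force on the tool from outside, world axes, zero at the start.
- read_moment(): the same for the moment, N m.
- read_gripper_width(): finger opening in m.
- read_finger_force(): force on a finger pad.
Only numpy, scipy, OpenCV 4.12 (cv2) and the standard library are available. Lean on these libraries where they do the work, as an engineer would, in place of code of your own. Each camera call takes 0.05 s, during which the arm holds its last target. There are 200 camera calls.

## Task

The dinner plates on the warming tray have been heating up: pick up the yellow infrared thermometer by its handle so that its trigger is squeezed, point it from above, about 20 cm away, down at the middle of the upper plate and hold it still there for a good two seconds without touching plates or tray with it. Then set the thermometer gently back down, not dropping it, on the black slate mat, flat on its side, and after that turn the tray's selector back to the amber one-dot mark (keep warm).

Things in the scene. Friction and masses are not known exactly. Their poses are not given: they have to be found in the camera images.
- thermometer: Yellow and grey pistol-shaped infrared thermometer on its side, 152 x 138 x 40 mm, 0.21 kg. Origin: its underside as it lies, below the grip point. x = the way it points, y = from handle to head, z up as it lies. Head: x -54 to +98, y +25 to +65 mm. Grey handle: x -19 to +12, y -73 to +25 mm, 34 mm thick; yellow foot cap below y -59 mm, 40 mm deep
- grip (a point): Grip point, 20 mm above the thermometer's origin, half way up its thickness, midway between the handle's back (x -19 mm) and the face of the squeezed red trigger (x +19 mm). Take it here from above, fingers closing along the thermometer's x: one on the trigger, one on the handle's back. Axes as the thermometer's
- lens (a point): Centre of the thermometer's lens at the tip of its nose, at (98, 45, 20) mm in the thermometer's frame. It looks along its +x axis; axes as the thermometer's
- trigger (a joint): Red trigger paddle on the front of the handle, 34 mm tall (y -16 to +18 mm), 22 mm wide, face at x = +24 mm when free; slides into the handle: 0 = free, 0.005 m = fully squeezed, some 2 to 7 N
- plate: Upper one of two stacked cream dinner plates on the tray's glass, 272 mm across, 25 mm high, loose, stands with its underside about 50 mm above the table. Origin: centre of its underside, z up
- plate_middle (a point): Middle of the upper plate's flat well, 8 mm above the plate's origin: the point to aim at
- warming_tray: Low electric warming tray fixed to the table, 400 (x) x 310 (y) x 40 mm, black glass top with the plates centred at x = +50 mm, brushed control strip along its front (x -196 to -102 mm). Origin: centre of the underside, z up; front faces -x
- selector_grip (a point): Grip point of the black selector knob, on its vertical axis, at (-152, -92) mm in the tray's frame, 62 mm above the table. The grip bar is 14 mm wide, 42 mm long along this point's x axis and reaches from 46 to 70 mm above the table, over a skirt 47 mm across; a white line on the bar points along +x of this point
- selector (a joint): Selector knob angle (rad), grows clockwise seen from above; it snaps into four notches: 0 = off (open ring), 0.70 = keep warm (one amber dot), 1.40 = two red dots, 2.10 = three red dots. Half way (1.05) its white line points along the tray's +x
- slate: Black slate mat fixed on the table, 200 (x) x 250 (y) x 6 mm, where the thermometer lies. Origin: centre of its underside, z up

How it is judged:
On the way, in this order (a step that is already met when the one before it is completed fails the run):
1. thermometer held still 1 s (under 0.03 m/s, 0.2 rad/s), trigger squeezed, aimed within 35 mm of the upper plate's middle, lens 0.10 to 0.30 m from it and at least 80 mm above it (x of plate_middle in the frame of lens between 0.1 and 0.3 m and y of plate_middle in the frame of lens between -0.035 and 0.035 m and z of plate_middle in the frame of lens between -0.035 and 0.035 m and z of lens in the frame of plate above 0.088 m and value of joint trigger above 0.003 m and linear speed of thermometer below 0.03 m/s and angular speed of thermometer below 0.2 rad/s), for 1 s.
2. the thermometer is laid back on the slate mat, flat on its side, and let go (x of grip in the frame of slate between -0.1 and 0.1 m and y of grip in the frame of slate between -0.125 and 0.125 m and angle between the z axis of thermometer and the z axis of slate, either way round below 0.12 rad and z of grip in the frame of slate below 0.032 m and contact force between the fingers and thermometer below 0.1 N and value of joint trigger below 0.002 m and linear speed of thermometer below 0.03 m/s), for 0.2 s.
3. the selector is turned to the one-dot keep-warm notch, the thermometer already lying on the slate (value of joint selector between 0.55 and 0.85 rad and z of grip in the frame of slate below 0.032 m), for 0.2 s.
At the end, for the whole second after the job is handed in: The selector rests in the one-dot notch (0.70 +- 0.15 rad); the thermometer lies at rest flat on its side (within 0.12 rad) on the slate mat, its grip point over the mat, trigger free; the upper plate is within 20 mm of where it stood (all of step 3 and x of grip in the frame of slate between -0.1 and 0.1 m and y of grip in the frame of slate between -0.125 and 0.125 m and angle between the z axis of thermometer and the z axis of slate, either way round below 0.12 rad and value of joint trigger below 0.002 m and linear speed of thermometer below 0.02 m/s and distance of plate from where it was at the start of the episode below 0.02 m); the robot touches nothing.
It fails at once if the thermometer touches a plate or the tray with more than 1 N (contact force between thermometer and plate above 1 N or contact force between thermometer and warming_tray above 1 N).
It fails at once if the upper plate is shifted by more than 20 mm (distance of plate from where it was at the start of the episode above 0.02 m).
It fails at once if the thermometer is dropped: out of the fingers and falling at over 0.6 m/s (a fall of about 2 cm) (contact force between the fingers and thermometer below 0.1 N and linear speed of thermometer above 0.6 m/s).
It also fails if it takes over 72 s, if anything falls off the work surface, if the arm or the gripper's body presses on something with over 40 N, if the wrist force passes 120 N, or if a joint passes its speed limit or range.

## Working session

There is one attempt and no reset: what is moved stays moved. The work goes in short steps, each a Python script; the robot and the scene stay as the last script left them, time stands still between calls to the robot, and variables do not carry over. Pictures are saved under pics/ and viewed, at most 10 in all, crops included, and the job is handed in when it is done.

```bash
ls; mkdir -p pics; cat > h.py <<'E'
from rig import *
import numpy as np, cv2
from scipy.spatial.transform import Rotation as R
def rot(q): return R.from_quat([q[1],q[2],q[3],q[0]])
def quat(r):
    x,y,z,w=r.as_quat(); return [w,x,y,z]
def toz(p,u,v,z):
    """pixel -> world point at height z"""
    K=np.array(p["mtx"]); d=np.linalg.inv(K)@[u,v,1]; d=rot(p["attitude"]).apply([d[0],-d[1],-d[2]])
    o=np.array(p["position"]); return o+d*(z-o[2])/d[2]
def proj(p,X):
    c=rot(p["attitude"]).inv().apply(np.atleast_2d(X)-np.array(p["position"])); 
    q=np.c_[c[:,0],-c[:,1],-c[:,2]]@np.array(p["mtx"]).T; return q[:,:2]/q[:,2:]
def down(yaw): # tool z down, tool y axis along world direction yaw
    y=np.array([np.cos(yaw),np.sin(yaw),0]); z=np.array([0,0,-1.]); x=np.cross(y,z)
    return R.from_matrix(np.c_[x,y,z])
E
python3 - <<'E'
from h import *
for n in("top","side"):
    p=eyes.camera(n); print(n,{k:v for k,v in p.items() if k!="color"})
    cv2.imwrite(f"pics/{n}0.png",cv2.cvtColor(p["color"],cv2.COLOR_RGB2BGR)); 
    for l in("thermometer","trigger","plate","warming_tray","selector_grip","slate"):
        for r in finder.recognise(l,p)[:2]: print(l,round(r["conf"],2),np.round(np.array(r["bbox"])*[512,384,512,384],1))
print(read_time())
E
```

```text
pics
top {'mtx': array([[422.89047281,   0.        , 255.49818005],
       [  0.        , 422.89047281, 187.83852016],
       [  0.        ,   0.        ,   1.        ]]), 'position': array([ 0.48777715, -0.00199197,  1.16600643]), 'attitude': array([ 0.71276295,  0.01604717, -0.02817726, -0.70065505]), 'shot': 1}
thermometer 0.67 [329.7 180.7  57.   59.3]
trigger 0.53 [322.2 174.3   9.    8.2]
plate 0.56 [154.3 155.4 107.4 104.2]
warming_tray 0.78 [153.2 175.5 144.2 162.4]
selector_grip 0.56 [181.6 236.5  15.6  19.1]
slate 0.86 [309.7 178.6  88.2  75.2]
slate 0.3 [181.8 237.9  16.1  16.8]
side {'mtx': array([[396.66178762,   0.        , 262.29477836],
       [  0.        , 396.66178762, 194.54964576],
       [  0.        ,   0.        ,   1.        ]]), 'position': array([ 0.069942  , -0.74592987,  0.56861631]), 'attitude': array([ 0.83413179,  0.47520228, -0.13691293, -0.24425765]), 'shot': 2}
thermometer 0.68 [336.9 234.3  71.9  48.2]
trigger 0.55 [331.3 229.9  11.7   9.5]
plate 0.59 [247.  143.3  88.2  36.4]
plate 0.46 [234.4 172.8 157.   62.7]
warming_tray 0.89 [234.  172.3 155.9  62.1]
selector_grip 0.57 [192.3 175.6  17.3  15.7]
slate 0.6 [320.3 238.2 131.4  82. ]
0.7
```

```bash
python3 -c "
import cv2
for n in('top','side'):
    i=cv2.imread(f'pics/{n}0.png'); cv2.imwrite(f'pics/{n}0b.png',cv2.resize(i,(800,600),interpolation=cv2.INTER_CUBIC))"
```

```text
(no output)
```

View pics/top0b.png

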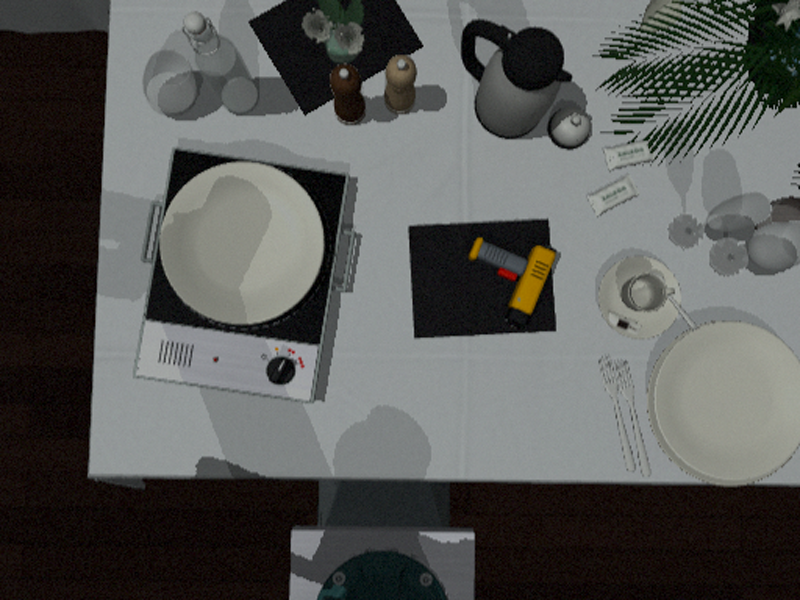

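View pics/side0b.png

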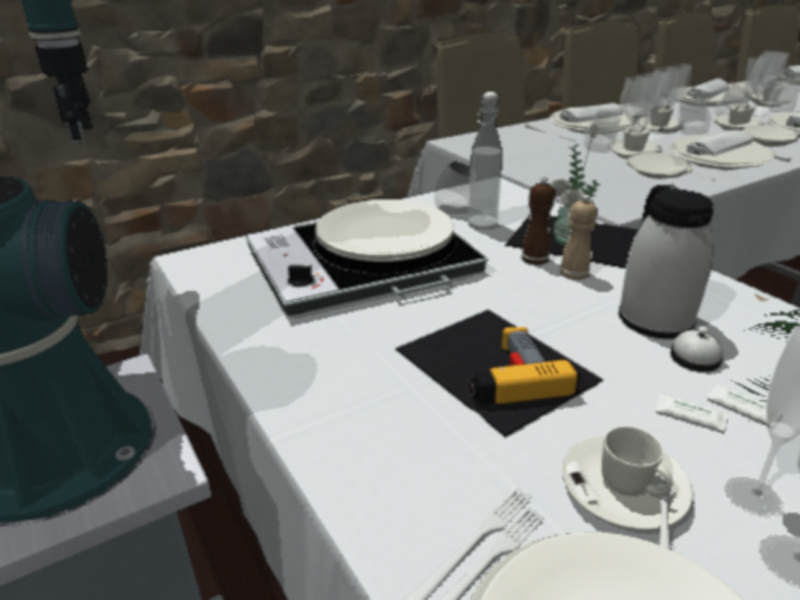

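The top view (800×600 scale) shows:
- **Thermometer:** lies on the slate with its nose toward the robot, at about (518,320). The foot cap is at (475,248).
- **Plate:** centred near (242,243).
- **Knob:** at (281,369), with one amber and several red marks around it.

The side view agrees. Next I'll fit the poses from both views and zoom in on the knob.

```bash
cat > fit.py <<'E'
from h import *
from scipy.optimize import differential_evolution as DE
def box(x0,x1,y0,y1,z0,z1): return np.array([[x,y,z] for x in(x0,x1) for y in(y0,y1) for z in(z0,z1)])/1e3
def sil(p,boxes,x,y,a,z0,s=3):
    m=np.zeros((384*s,512*s),np.uint8); r=R.from_euler('z',a)
    for b in boxes:
        q=proj(p,r.apply(b)+[x,y,z0])
        h=cv2.convexHull(((q+.5)*s).astype(np.float32)).astype(np.int32); cv2.fillConvexPoly(m,h,255)
    return cv2.resize(m,(512,384),interpolation=cv2.INTER_AREA)/255.
def therm_mask(p,roi):
    c=p["color"].astype(int); hsv=cv2.cvtColor(p["color"],cv2.COLOR_RGB2HSV)
    sat=(hsv[...,1]>110)&(hsv[...,2]>70)           # yellow, red
    m=np.zeros((384,512)); u,v,w,h=roi; S=np.s_[int(v-h/2-4):int(v+h/2+5),int(u-w/2-4):int(u+w/2+5)]
    m[S]=sat[S]; return m
E
python3 - <<'E'
from fit import *
P={n:eyes.camera(n) for n in("top","side")}
roi={"top":(329.7,180.7,57,59.3),"side":(336.9,234.3,71.9,48.2)}
M={n:therm_mask(P[n],roi[n]) for n in P}
print({n:M[n].sum() for n in P})
def cost(t,full=False):
    x,y,a,n=t; c=[]
    bx=[box(-54,n,25,65,0,40),box(-19,12,-73,-59,0,40),box(12,24,-16,18,9,31)]
    for k in P:
        s=sil(P[k],bx,x,y,a,.006); c.append(1-np.minimum(s,M[k]).sum()/np.maximum(s,M[k]).sum())
    return c if full else sum(c)
g=toz(P["top"],322,174,.03)
r=DE(cost,[(g[0]-.05,g[0]+.05),(g[1]-.05,g[1]+.05),(1.5,4.0),(50,98)],maxiter=60,popsize=10,seed=1)
print("therm",np.round(r.x,4),cost(r.x,True))
p=P["top"]; c=p["color"]
# tray: red/white knob bbox, plate circle
for n,b in(("top",(154.3,155.4)),): print("plate bbox centre",toz(p,*b,.075))
print("plate side",toz(P["side"],247,143.3,.065))
print("knob top",toz(p,181,236.5,.058),"side",toz(P["side"],192.3,175.6,.055))
print("slate",toz(p,309.7,178.6,.006))
hsv=cv2.cvtColor(c,cv2.COLOR_RGB2HSV)
a=cv2.resize(cv2.cvtColor(c[215:260,155:215],cv2.COLOR_RGB2BGR),(600,450),interpolation=cv2.INTER_CUBIC)
cv2.imwrite("pics/knob.png",cv2.convertScaleAbs(a,alpha=1.3))
o=cv2.cvtColor(c,cv2.COLOR_RGB2BGR)
s=[sil(P[k],[box(-54,r.x[3],25,65,0,40),box(-19,12,-73,25,0,40)],*r.x[:3],.006) for k in P]
im=[]
for k,si,S in(("top",s[0],np.s_[130:230,280:410]),("side",s[1],np.s_[185:285,280:410])):
    o=cv2.cvtColor(P[k]["color"],cv2.COLOR_RGB2BGR); o=cv2.resize(o[S],None,fx=3,fy=3); cs,_=cv2.findContours((cv2.resize(si[S],None,fx=3,fy=3)>.5).astype(np.uint8),0,2); cv2.drawContours(o,cs,-1,(255,0,255),1); im.append(o)
cv2.imwrite("pics/ov.png",np.hstack(im))
E
```

```text
{'top': np.float64(786.0), 'side': np.float64(1339.0)}
therm [ 0.6105 -0.21    2.723  58.2228] [np.float64(0.19597451491456697), np.float64(0.23987099513150423)]
plate bbox centre [0.63571002 0.24301716 0.075     ]
plate side [0.65447136 0.26472487 0.065     ]
knob top [0.42722987 0.1710712  0.058     ] side [0.42576085 0.17504843 0.055     ]
slate [ 0.58878869 -0.17041121  0.006     ]
```

View pics/knob.png

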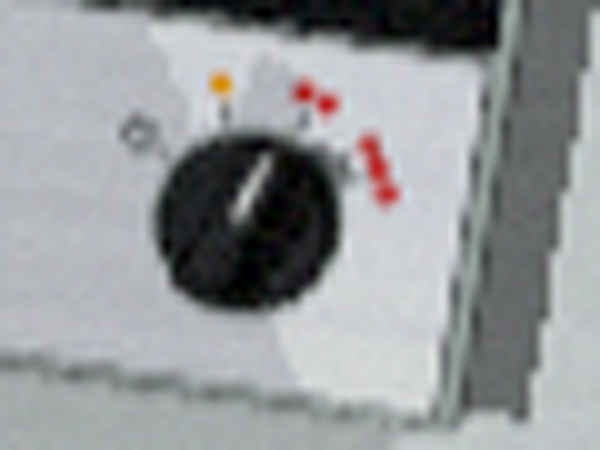

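View pics/ov.png

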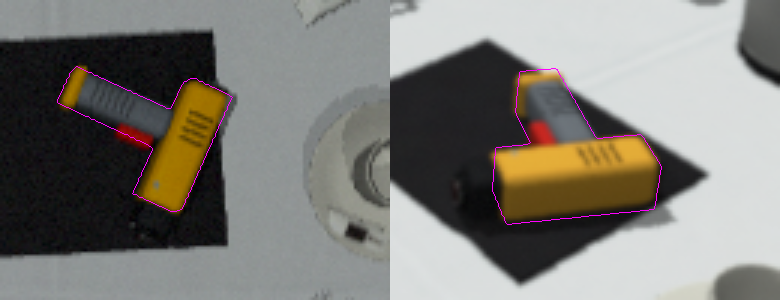

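The fit outlines match in both views. The knob's white line points at the two-dot notch (1.40), so it must turn 0.70 rad counter-clockwise. Next I'll refine the knob position and search for aiming poses the arm can reach.

```bash
cat > plan.py <<'E'
from fit import *
GX,GY,GA=0.6105,-0.2100,2.723
PM=np.array([.636,.243,.058])
def aimpose(e,phi,psi,flip,dist=.2):
    """e elevation, phi heading of the beam, psi roll about it"""
    d=np.array([np.cos(e)*np.cos(phi),np.cos(e)*np.sin(phi),-np.sin(e)])
    s=np.array([-np.sin(phi),np.cos(phi),0]); 
    y=R.from_rotvec(d*psi).apply(s); z=np.cross(d,y)
    Q=np.c_[d,y,z]; grip=PM-dist*d-Q@[.098,.045,0]
    T=R.from_matrix(np.c_[np.cross(flip*d,-z),flip*d,-z])
    return grip-.019*z,T
E
python3 - <<'E'
from plan import *
P={n:eyes.camera(n) for n in("top","side")}
M={}
for n,(u,v) in(("top",(180,237)),("side",(192,176))):
    m=np.zeros((384,512)); S=np.s_[v-13:v+14,u-13:u+14]; m[S]=(P[n]["color"].max(2)<75)[S]; M[n]=m
th=np.linspace(0,2*np.pi,24)
sk=np.array([[.0235*np.cos(t),.0235*np.sin(t),z] for t in th for z in(.040,.046)])
def cost(t):
    c=0
    for k in P:
        s=sil(P[k],[sk,box(-21,21,-7,7,46,70)],t[0],t[1],-.445,0); c+=1-np.minimum(s,M[k]).sum()/np.maximum(s,M[k]).sum()
    return c
r=DE(cost,[(.40,.45),(.15,.20)],maxiter=30,seed=1); print("knob",r.x.round(4),r.fun)
for f in(1,-1):
    q=solver.inverse_kinematics([GX,GY,.12],quat(down(GA+(0 if f==1 else np.pi)))); print("pick flip",f,None if q is None else np.round(q,2))
    res=[]
    for e in np.radians([90,80,70,60,50]):
        for phi in np.radians(np.arange(-180,180,30)):
            for psi in np.radians(np.arange(-180,180,30)):
                p,T=aimpose(e,phi,psi,f)
                zt=T.as_matrix()[:,2]
                if p[2]<.1 or zt[2]>.3: continue
                q=solver.inverse_kinematics(p,quat(T))
                if q is not None: res.append((np.degrees([e,phi,psi]).round(),p.round(3),zt.round(2),np.round(q,2)))
        if e>1.5 and len(res): break
    print(len(res)); [print(*x) for x in res[:14]]
for yw in(-.445,.255):
    for a in(np.pi/2,-np.pi/2): 
        q=solver.inverse_kinematics([r.x[0],r.x[1],.05],quat(down(yw+a))); print("knob",yw,a>0,None if q is None else np.round(q,2))
E
```

```text
knob [0.426 0.177] 0.4031303448983464
pick flip 1 None
72
[  90. -180. -150.] [0.597 0.214 0.356] [-0.87  0.5   0.  ] [-0.05  1.04  0.79  1.11  2.6   1.05]
[  90. -180. -120.] [0.588 0.237 0.356] [-0.5   0.87  0.  ] [-0.2   0.85  1.25  1.15  2.18  0.91]
[  90. -180.  -90.] [0.591 0.262 0.356] [0. 1. 0.] [-0.3   0.67  1.71  1.35  1.78  0.74]
[  90. -180.  -60.] [0.607 0.282 0.356] [0.5  0.87 0.  ] [-0.26  0.54  2.12  1.8   1.45  0.47]
[  90. -180.  -30.] [0.63  0.291 0.356] [ 0.87  0.5  -0.  ] [0.12 0.5  2.33 2.72 1.29 0.13]
[  90. -180.    0.] [0.655 0.288 0.356] [1. 0. 0.] [ 0.62  0.53  2.16  3.82  1.21 -0.28]
[  90. -150. -120.] [0.597 0.214 0.356] [-0.87  0.5   0.  ] [-0.05  1.04  0.79  1.11  2.6   1.05]
[  90. -150.  -90.] [0.588 0.237 0.356] [-0.5   0.87  0.  ] [-0.2   0.85  1.25  1.15  2.18  0.91]
[  90. -150.  -60.] [0.591 0.262 0.356] [0. 1. 0.] [-0.3   0.67  1.71  1.35  1.78  0.74]
[  90. -150.  -30.] [0.607 0.282 0.356] [0.5  0.87 0.  ] [-0.26  0.54  2.12  1.8   1.45  0.47]
[  90. -150.    0.] [0.63  0.291 0.356] [0.87 0.5  0.  ] [0.12 0.5  2.33 2.72 1.29 0.13]
[  90. -150.
[... 1155 characters left out ...]
   1.45 -2.67]
[  90. -150.   30.] [0.655 0.288 0.356] [1. 0. 0.] [0.62 0.53 2.16 3.82 1.21 2.86]
[  90. -120.  -90.] [0.597 0.214 0.356] [-0.87  0.5   0.  ] [-0.05  1.04  0.79  1.11  2.6  -2.09]
[  90. -120.  -60.] [0.588 0.237 0.356] [-0.5   0.87  0.  ] [-0.2   0.85  1.25  1.15  2.18 -2.23]
[  90. -120.  -30.] [0.591 0.262 0.356] [-0.  1.  0.] [-0.3   0.67  1.71  1.35  1.78 -2.4 ]
[  90. -120.    0.] [0.607 0.282 0.356] [0.5  0.87 0.  ] [-0.26  0.54  2.12  1.8   1.45 -2.67]
knob -0.445 True [ 0.24  0.43  1.99 -0.    0.72 -0.88]
knob -0.445 False [ 0.24  0.43  1.99 -0.    0.72  2.26]
knob 0.255 True [ 0.24  0.43  1.99 -0.    0.72 -1.58]
knob 0.255 False [ 0.24  0.43  1.99 -0.    0.72  1.56]
```

```bash
python3 - <<'E'
from plan import *
T=quat(down(GA-np.pi))
p,A=aimpose(np.pi/2,-np.pi,-np.pi/2,-1)
manip.reach([GX,GY,.12],T)
hit=manip.move_l([GX,GY,.0075],None,.08,threshold=15)
print(hit,read_tcp_pos(),read_contact_force())
jaws.clamp(); manip.hold(.3)
print(read_gripper_width(),read_finger_force(),read_contact_force(),read_tcp_pos())
manip.move_l([GX,GY,.35],None,.15)
print(read_gripper_width(),read_finger_force(),read_contact_force(),read_time())
print(solver.inverse_kinematics([p[0],.0,.38],quat(A)),solver.inverse_kinematics(p,quat(A)))
P=eyes.camera("side"); cv2.imwrite("pics/lift.png",cv2.cvtColor(P["color"][90:300,180:460],cv2.COLOR_RGB2BGR))
E
```

```text
False [ 0.61094208 -0.21018127  0.00807519] [ 0.12558919 -0.69929823  0.05442353]
0.03604497444995864 59.106173515319824 [ 2.50013261 -1.4253559   9.01493334] [ 0.61276158 -0.21109388  0.00936814]
0.03613976463517514 59.813361167907715 [-0.8144198  -0.50003501 -2.39079754] 8.8583
[-0.66140656  0.72832848  1.46004739  1.14734336  2.09528309 -2.30364298] [-0.30000554  0.66714601  1.70981363  1.35116467  1.77683512 -2.39975708]
```

View pics/lift.png

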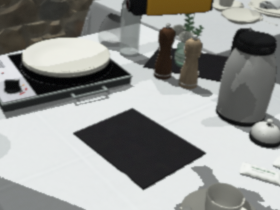

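The slate is empty and the thermometer hangs in the gripper (about 2.1 N added load, 36 mm width, so the trigger is squeezed). Now I'll aim it.

```bash
python3 - <<'E'
from plan import *
p,A=aimpose(np.pi/2,-np.pi,-np.pi/2,-1)
manip.reach([p[0],0,.40],quat(A)); print(read_tcp_pos(),read_gripper_width())
manip.move_l([p[0],p[1],.40],None,.15)
manip.move_l(p,None,.08)
print(p,read_tcp_pos(),read_gripper_width(),read_time())
manip.hold(2.3)
im=[]
for n in("top","side"):
    P=eyes.camera(n)
    for l in("thermometer","lens","plate"):
        for r in finder.recognise(l,P)[:2]: print(n,l,round(r["conf"],2),np.round(np.array(r["bbox"])*[512,384,512,384],1))
    Q=[PM,PM+[0,0,.2]]; pr=proj(P,Q); print(pr.round(1))
    o=cv2.cvtColor(P["color"],cv2.COLOR_RGB2BGR)
    for a in pr: cv2.circle(o,tuple(int(i) for i in a.round()),2,(255,0,255),-1)
    im.append(o[60:260,60:320] if n=="top" else o[20:220,140:400])
cv2.imwrite("pics/aim.png",cv2.resize(np.hstack(im),None,fx=1.5,fy=1.5))
print(read_tcp_pos(),read_time())
E
```

```text
[5.91103733e-01 8.65349927e-05 3.99953439e-01] 0.03584880324072189
[0.591 0.262 0.356] [0.59111319 0.26199638 0.35593456] 0.03615466142947084 13.45
top thermometer 0.63 [122.4 159.6  39.1  76.3]
top thermometer 0.2 [155.3 154.6 104.2 107.9]
top lens 0.98 [122.5 159.9  34.6  77.5]
top plate 0.67 [154.2 154.1 102.7 109.2]
[[155.7 156.2]
 [135.5 143.5]]
side thermometer 0.7 [228.4  57.8  49.6  55.4]
side lens 0.83 [227.3  57.3  54.3  55.1]
side plate 0.94 [247.3 145.3  89.9  35.1]
[[245.5 149. ]
 [243.7  84.9]]
[0.59100558 0.26197409 0.35602927] 16.15
```

View pics/aim.png

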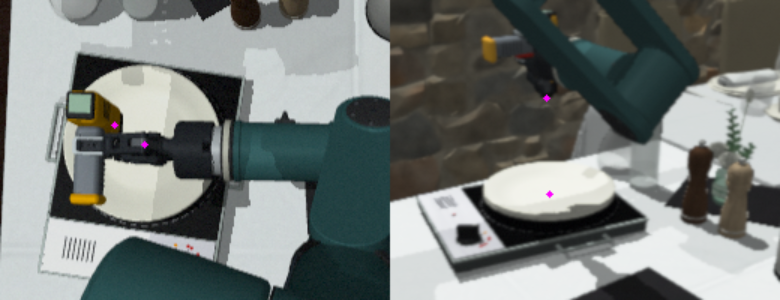

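The side view puts the nose tip at about (546,92), right on the projected lens point at (546,98). In the top view the rear of the head at (82,105) matches a vertical axis. So the aim is good, and it was held for more than 2.5 s. Next I'll lay it back, slightly nearer the mat's centre.

```bash
python3 - <<'E'
from plan import *
p,A=aimpose(np.pi/2,-np.pi,-np.pi/2,-1)
T=quat(down(GA-np.pi)); x,y=GX-.01,GY+.02
manip.move_l([p[0],p[1],.40],None,.12)
manip.move_l([p[0],0,.40],None,.2)
manip.reach([x,y,.25],T)
manip.move_l([x,y,.03],None,.12)
hit=manip.move_l([x,y,.0078],None,.02,threshold=4)
print(hit,read_tcp_pos(),read_contact_force(),read_time())
jaws.open_gripper(); manip.hold(.4)
print(read_gripper_width(),read_finger_force())
manip.move_l([x,y,.15],None,.12)
kx,ky=.4265,.174
manip.reach([kx,ky,.16],quat(down(-.445+np.pi/2)))
print(read_time())
im=[]
for n in("top","side"):
    P=eyes.camera(n)
    o=cv2.cvtColor(P["color"],cv2.COLOR_RGB2BGR)
    for l in("thermometer","selector_grip"):
        for r in finder.recognise(l,P)[:1]: print(n,l,round(r["conf"],2),np.round(np.array(r["bbox"])*[512,384,512,384],1))
    for z in(.07,.046):
        a=proj(P,[kx,ky,z])[0]; print(z,a.round(1)); o[int(round(a[1])),int(round(a[0]))]=(255,0,255)
    im.append(cv2.resize(o[130:260,140:400],None,fx=3,fy=3,interpolation=cv2.INTER_NEAREST) if n=="side" else cv2.resize(o[120:260,140:400],None,fx=2,fy=2))
cv2.imwrite("pics/k_side.png",im[1]); cv2.imwrite("pics/k_top.png",im[0])
E
```

```text
True [ 0.60038188 -0.18995956  0.00937804] [ 0.15004979 -0.46515328  5.51113421] 23.0167
0.08549821399489192 0.0
26.7833
top thermometer 0.56 [320.1 185.3  59.8  59.2]
0.07 [179.1 237. ]
0.046 [180.6 236.5]
side thermometer 0.77 [325.3 230.4  66.7  46.1]
side selector_grip 0.49 [320.2 239.  132.1  79.9]
0.07 [192.2 170.8]
0.046 [193.  178.6]
```

View pics/k_side.png

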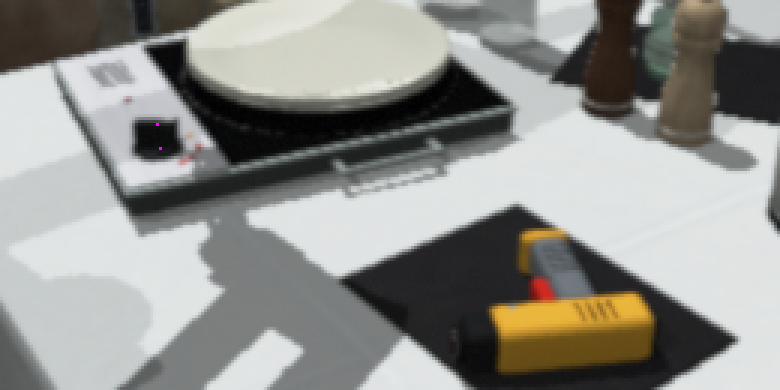

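View pics/k_top.png

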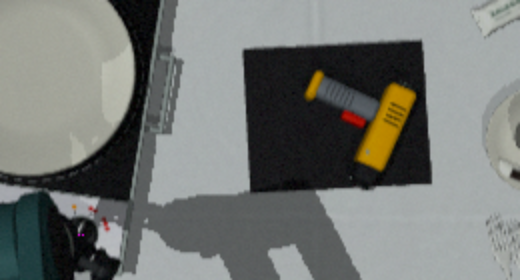

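The thermometer lies flat on the slate with its trigger out, and the knob dots at (157,124) and (160,148) fall on the knob's axis. Now I'll turn the selector.

```bash
python3 - <<'E'
from plan import *
kx,ky=.4265,.174
print(manip.move_l([kx,ky,.052],None,.06,threshold=10),read_tcp_pos())
jaws.clamp(); manip.hold(.2)
print(read_gripper_width(),read_contact_force(),read_moment(),read_tcp_pos())
for yw in(-.1,.255):
    manip.reach([kx,ky,.052],quat(down(yw+np.pi/2))); print(read_gripper_width(),read_moment(),read_contact_force())
jaws.open_gripper(); manip.hold(.2)
manip.move_l([kx,ky,.16],None,.12)
manip.reach([.40,-.05,.35],quat(down(np.pi/2)))
P=eyes.camera("top"); print(read_time())
a=cv2.resize(cv2.cvtColor(P["color"][215:260,155:215],cv2.COLOR_RGB2BGR),(600,450),interpolation=cv2.INTER_CUBIC)
cv2.imwrite("pics/knob2.png",cv2.convertScaleAbs(a,alpha=1.3))
print([r["bbox"]*np.array([512,384,512,384]) for r in finder.recognise("plate",P)[:1]])
E
```

```text
False [0.42673619 0.17407133 0.05226646]
0.012606458733512748 [-1.01245455 13.58489979  1.39820563] [ 1.98902493  0.1580139  -0.1480111 ] [0.42789195 0.17652751 0.05255262]
0.012393587732132947 [ 2.72251426  0.14985058 -0.0401583 ] [ 0.24673672 17.85867064 -1.27521396]
0.012646996947928523 [ 3.51117068  0.12075882 -0.16394935] [-0.10438351 21.89796719 -0.38414531]
33.8833
[array([155.7504, 155.4048, 103.1168, 105.408 ])]
```

View pics/knob2.png

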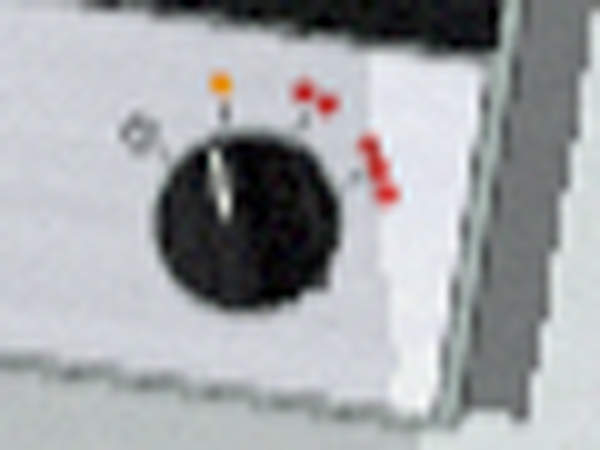

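The white line, from (228,215) to (213,150), now points at the amber dot, at about 0.25 rad where 0.255 was expected. The plate hasn't moved, so I'm handing in.

```bash
python3 -c "
from rig import *
print(order.sign_off())"
```

```text
the job is handed in; nothing more can be done
None
```

I handed the job in at about 34 s, with no verdict returned: the thermometer was held on the plate's middle from 20 cm above for over 2 s, laid flat back on the slate, and the selector turned to the amber one-dot mark, each checked in the camera views.

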